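Turn the honing stone over in its slide-jaw holder

ROBOT

A 7-joint arm with a two-finger parallel gripper is mounted at the origin on the work surface. World frame = base frame: x ahead of the robot, y to its left, z up, the work surface at z = 0. Lengths are in m, angles in rad, forces in N, time in s.
With the tool pointing down it reaches from about 0.4 to 0.85 m from the base axis. Payload 6.9 kg.
Tool frame: the origin (TCP) lies at the very end of the fingers, on their centre line; the grasp point (between the pads) lies 19 mm behind it; z points along the fingers, y is the direction in which the jaws open and shut (so a half turn about z gives the same grasp; the last joint's range is limited). The gripper opens to 85 mm and grips with 20 to 120 N. Pads are 22 mm wide; open, the fingers measure 114 mm over their backs; the gripper's body (76 mm by 85 mm) begins 54 mm behind the grasp point. The pads swing forward as they close: fully open they stand 13 mm farther back than shut.
Start: joints at [-1.089, 0.507, -0.238, 1.5, 0.126, 1.149, -0.155], TCP at [0.23, 0.581, 0.231] pointing down, gripper open.
Joint ranges: [-3.08, 3.08], [-0.24, 2.05], [-1.43, 1.35], [0, 2.5], [-1.52, 4.66], [0.17, 1.96], [-2.89, 2.89]. Speed limits (rad/s): [2.39, 2.39, 3.14, 3.14, 3.14, 3.14, 3.14].

INTERFACE

Orientations are given as a unit quaternion [w, x, y, z].
In Python, from rig import env, claw, planner, vision gives the robot as it stands. The module is installed in compiled form; this text tells all that it offers. Calls block until the motion is done:
- env.movep(position, orientation): joint-space move of the TCP to a pose.
- env.movel(position, rot=None, speed=0.15, force_limit=None): straight line of the TCP; rot=None keeps the orientation; speed is the mean speed in m/s. With force_limit (N) it stops when the force on the tool has changed by that much, and returns True; else False.
- env.move_j(angles): joint-space move.
- claw.gripper_to(opening, newtons=None): finger opening in m; newtons is the grip in N (None keeps the last); returns when the fingers have stopped.
- env.dwell(seconds).
- planner.ik(position, orientation): joint angles nearest the present ones, or None.
- env.sense(): the state.
- vision.grab_frame(name): name is "scene" or "side" or "wrist"; returns a dict with "image" (400x640x3 uint8, blue, green, red), "mtx" (3x3 intrinsics, pixels), "k1" (the pictures are not rectified: a ray, as slopes to the right and down, at radius r is drawn at 1 + k1 r^2 times it, then the intrinsics apply), "pose" (4x4, takes a point from camera to world coordinates). Camera axes: x right, y down, z forward; pixel columns grow to the right and rows downward; lengths in m; the calibration is good to about 2 mm. A picture is of the moment at which its call begins. There is no depth.
A pose or a line that the arm cannot do raises env.Unreachable and nothing moves.
- env.hand_in(): hands the job in, once; it reports no verdict.
The state is a dict: "clock": time; "q": joint angles; "joint_vel": joint speeds; "tau": joint torques, N m; "tcp_pos": TCP position; "orientation": TCP orientation; "force": force on the tool from outside, world axes, zero at the start; "moment": the same for the moment, N m; "finger_gap": finger opening in m.
Only numpy, scipy, OpenCV 4.12 (cv2) and the standard library are available. Lean on these libraries where they do the work, as an engineer would, in place of code of your own. Each camera call takes 0.05 s, during which the arm holds its last target.

TASK

The two-sided honing stone on the vanity is clamped in its slide-jaw holder with the grooved coarse side up. Draw the sliding jaw back, turn the stone over so that its plain fine side faces up, lay it flat and straight in the holder again, and slide the jaw home so that the stone is held snugly between the two jaws. Do not drop the stone or let it topple, as it chips, and leave the other things on the counter where they stand.

Things in the scene. Friction and masses are not known exactly. Their poses are not given: they have to be found in the camera images.
- holder: Low metal stone holder, fixed to the counter. Origin on the counter under the middle of the stone's clamped place; y is the slide direction, from the fixed jaw (face at y = -65 mm) to the sliding jaw; x is across. Jaws 54 mm wide, 42 mm high. Two support bars, 46 mm wide, tops 26 mm up, carry the stone, whose long sides are free. Everything else is lower and within x = +-27, y = -87 to +182 mm.
- jaw (a joint): Position of the sliding jaw in m: 0 is home, its face 65 mm from the holder's origin (just touching a stone that lies against the fixed jaw); grows as the jaw is drawn away along the holder's +y, to 0.040 at the stop. It slides stiffly (about 5 N) and stays where it is left.
- jaw_knob (a point): Middle of the steel thumb-screw head on the sliding jaw's carriage, by which the jaw is drawn and pushed: upright cylinder 24 mm in diameter, from 34 to 66 mm above the counter (this point 50 mm up), 48 mm outside the jaw's face. It need not be turned. The carriage below it is 26 mm high. Axes as the holder's.
- stone_home (a point): Fixed point of the holder where the stone's centre lies when clamped: over the holder's origin, 39 mm above the counter. Axes as the holder's. The bare counter for 140 mm on either side of it (along x) is free of other things.
- stone_center (a point): Centre of the honing stone, a block 130 mm long (y axis) x 50 mm wide (x) x 26 mm thick (z), about 0.4 kg. Its +z side is coarse: dark layer 18 mm thick, five shallow cross grooves on its face; its -z side is fine: paler layer 8 mm thick, plain face. At the start it lies in the holder with +z up, its top 52 mm above the counter. It stands stably on an end.
- cup: White ceramic toothbrush holder with holes in its closed top and one brush in it, 74 mm in diameter, 102 mm high, 176 mm with the brush; origin at the centre of its underside. A bystander.
- rollon: Glass roll-on bottle with a white cap, 36 mm in diameter, 95 mm high, upright; origin at the centre of its underside. A bystander.
- organiser: Blue pill organiser lying flat, 160 mm long (y) x 40 x 22 mm; origin at the centre of its underside. A bystander.
- tweezers: Steel tweezer case lying flat, 120 mm long (y) x 30 x 16 mm; origin at the centre of its underside. A bystander.
Things that resemble listed ones, but are neither listed nor needed, are in the scene too. Leave any red or turquoise look-alike of the part that bears stone_center alone.

How it is judged:
By the outcome, as a careful person would: the job done as asked, in the order asked, and still so for the second after the job is handed in, with the robot touching nothing.
It also fails if it takes over 72 s, if anything falls off the work surface, if the arm or the gripper's body presses on something with over 40 N, if the wrist force passes 120 N, or if a joint passes its speed limit or range.

## Working session

There is one attempt and no reset: what is moved stays moved. The work goes in short steps, each a Python script; the robot and the scene stay as the last script left them, time stands still between calls to the robot, and variables do not carry over. Pictures are saved under pics/ and viewed, and the job is handed in when it is done.

```bash
mkdir -p pics; python3 - <<'E'
from rig import env, claw, planner, vision
import cv2
for n in ("scene","side","wrist"):
    f=vision.grab_frame(n); cv2.imwrite(f"pics/{n}0.png",f["image"]); print(n,f["mtx"].tolist(),f["k1"],f["pose"].round(4).tolist())
s=env.sense(); print(s)
E
```

```text
scene [[390.72687238441864, 0.0, 317.2192677600134], [0.0, 390.72687238441864, 197.99219281827988], [0.0, 0.0, 1.0]] -0.005756456589078255 [[-0.0453, 0.6858, -0.7263, 1.4315], [0.999, 0.0299, -0.0341, 0.0071], [-0.0017, -0.7271, -0.6865, 0.8546], [0.0, 0.0, 0.0, 1.0]]
side [[496.53052334173583, 0.0, 315.6858435395625], [0.0, 496.53052334173583, 190.8812040383514], [0.0, 0.0, 1.0]] -0.1160286245456562 [[0.8787, -0.342, 0.3331, 0.0746], [-0.4773, -0.6451, 0.5967, -0.978], [0.0109, -0.6833, -0.7301, 1.2], [0.0, 0.0, 0.0, 1.0]]
wrist [[358.860638586133, 0.0, 320.46485337424156], [0.0, 358.860638586133, 197.43396049009067], [0.0, 0.0, 1.0]] 0.008473884827862922 [[0.3689, 0.8858, 0.2815, 0.1574], [0.9295, -0.3508, -0.1143, 0.6092], [-0.0025, 0.3039, -0.9527, 0.3739], [0.0, 0.0, 0.0, 1.0]]
{'clock': 0.15, 'q': array([-1.08848447,  0.50816272, -0.23750388,  1.50088369,  0.12570292,
        1.14887746, -0.15478332]), 'joint_vel': array([ 0.00031756, -0.00104334,  0.00072338, -0.00403592,  0.00168792,
        0.00071555,  0.00046167]), 'tau': array([-3.04110836e-03, -6.21015358e+01, -2.18949035e+00, -2.49841261e+01,
        1.27653181e-02,  9.14306816e-03,  3.97392353e-05]), 'tcp_pos': array([0.22992004, 0.58078132, 0.23062366]), 'orientation': array([-1.08409210e-04,  1.87298933e-01,  9.82302731e-01, -6.64584731e-04]), 'force': array([-0.37297262,  0.40473475, -0.58741216]), 'moment': array([-0.04131817,  0.02611942, -0.01354231]), 'finger_gap': 0.08549792880491171}
```

View pics/scene0.png

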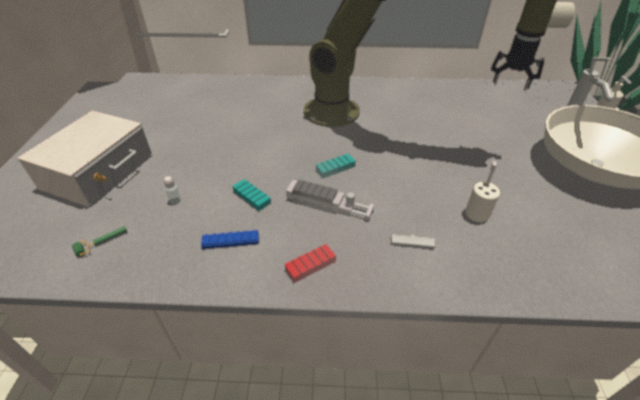

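View pics/side0.png

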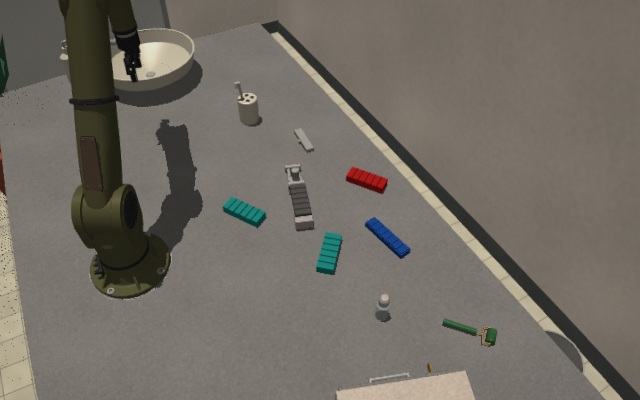

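View pics/wrist0.png

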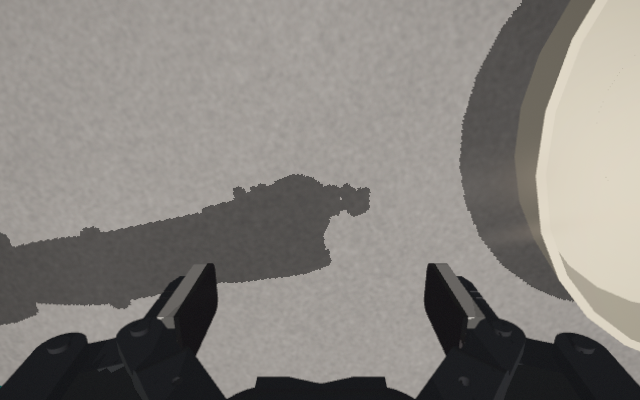

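The scene view shows the dark grey stone in the metal holder at about (316,191), with its knob at (350,203). The turquoise blocks at (252,194) and (336,165) and the red one at (311,262) are look-alikes lying loose on the counter. The blue organiser is at (230,240), the tweezers at (413,241), the cup at (482,202) and the roll-on at (171,190). Next I'll enlarge the holder to confirm.

```bash
cat > h.py <<'E'
import numpy as np, cv2
def pix2plane(f,u,v,z):
    K=f["mtx"];xd=np.array([(u-K[0,2])/K[0,0],(v-K[1,2])/K[1,1]])
    x=xd.copy()
    for _ in range(20): x=xd/(1+f["k1"]*(x@x))
    R=f["pose"];d=R[:3,:3]@np.array([x[0],x[1],1]);o=R[:3,3]
    return o+d*(z-o[2])/d[2]
def proj(f,p):
    R=f["pose"];c=R[:3,:3].T@(np.asarray(p,float)-R[:3,3]);x=c[:2]/c[2];x=x*(1+f["k1"]*(x@x))
    return f["mtx"][:2,:2]@x+f["mtx"][:2,2]
def crop(f,u0,v0,u1,v1,s,name):
    cv2.imwrite("pics/"+name,cv2.resize(f["image"][v0:v1,u0:u1],None,fx=s,fy=s,interpolation=cv2.INTER_CUBIC))
E
python3 - <<'E'
from rig import vision
from h import *
f=vision.grab_frame("scene"); crop(f,280,165,380,230,8,"c1.png")
f=vision.grab_frame("side"); crop(f,265,155,345,235,7,"c2.png")
E
```

```text
(no output)
```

View pics/c1.png

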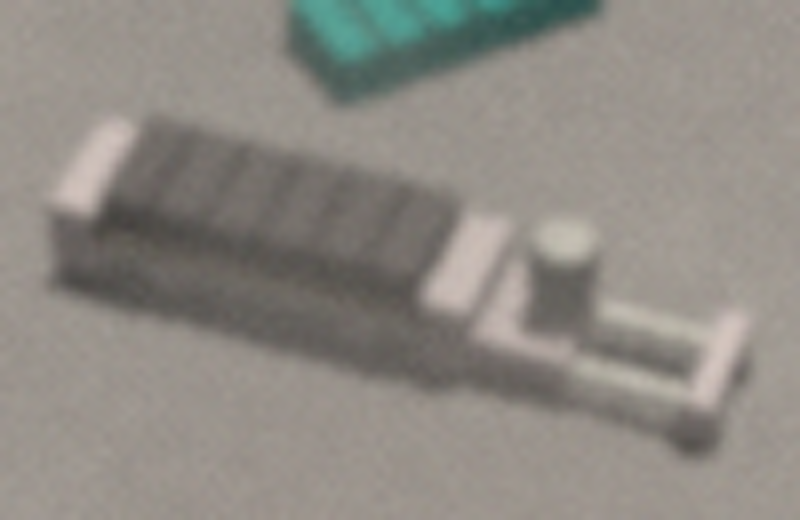

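View pics/c2.png

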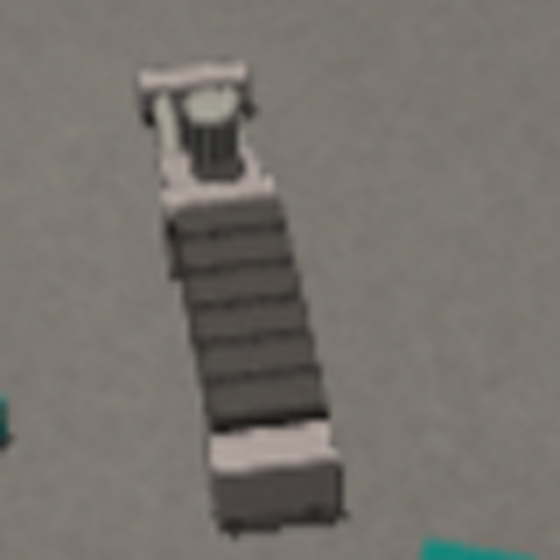

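The crop confirms it: the grooved grey stone sits between the jaws, with the knob to its right at scene (351,195). I'll get a rough pose from this, then look closer with the wrist camera.

```bash
python3 - <<'E'
from rig import env, planner, vision
from h import *
f=vision.grab_frame("scene")
k=pix2plane(f,280+565/8,165+240/8,.066); a=pix2plane(f,280+97/8,165+165/8,.042)
g=vision.grab_frame("side")
k2=pix2plane(g,265+212/7,155+103/7,.066); a2=pix2plane(g,265+271/7,155+447/7,.042)
print(k,a,k2,a2)
d=(k-a)[:2]; d/=np.linalg.norm(d); print(d, np.degrees(np.arctan2(d[1],d[0])))
c=k[:2]-d*.113; print(c)
for n,u,v in (("cup",480,215),("roll",173,200),("tw",413,241),("org",230,240)): print(n,pix2plane(f,u,v,.01)[:2])
E
```

```text
[0.57983139 0.06619914 0.066     ] [ 0.51865447 -0.11448857  0.042     ] [0.57842198 0.06300449 0.066     ] [ 0.51541124 -0.11666769  0.042     ]
[0.3206953  0.94718241] 71.29502117040921
[ 0.54359282 -0.04083247]
cup [0.59095602 0.45800032]
roll [ 0.56666852 -0.48651818]
tw [0.70250507 0.24291597]
org [ 0.72150164 -0.27360082]
```

```bash
cat >> h.py <<'E'
from scipy.spatial.transform import Rotation as Rn
def quat(R):
    q=Rn.from_matrix(R).as_quat(); return np.array([q[3],q[0],q[1],q[2]])
def toolR(psi,tilt=0,s=1):
    """psi: holder y yaw. tool y = s*holder x; tool z = down tilted by `tilt` toward holder +y"""
    d=np.array([np.cos(psi),np.sin(psi),0]); x=np.array([np.sin(psi),-np.cos(psi),0])
    z=np.sin(tilt)*d-np.cos(tilt)*np.array([0,0,1]); y=s*x
    return np.column_stack([np.cross(y,z),y,z])
E
python3 - <<'E'
from rig import env, planner, vision
from h import *
psi=np.radians(71)
c=np.array([.543,-.04]);d=np.array([np.cos(psi),np.sin(psi)])
f=vision.grab_frame("wrist");T=f["pose"];s=env.sense()
q=s["orientation"];R=Rn.from_quat([q[1],q[2],q[3],q[0]]).as_matrix()
print("cam in tool",(R.T@(T[:3,3]-s["tcp_pos"])).round(4),(R.T@T[:3,:3]).round(3).tolist())
for sg in (1,-1):
  for t in (-90,-60,-30,0,30,60,90):
    z=.3 if t==0 else .15
    j=planner.ik(np.r_[c,z],quat(toolR(psi,np.radians(t),sg))); print(sg,t,None if j is None else np.round(j,2))
E
```

```text
cam in tool [ 0.0779 -0.0004 -0.1434] [[-0.001, -0.953, -0.304], [1.0, -0.001, -0.001], [0.001, -0.304, 0.953]]
1 -90 [-0.73  1.24  0.53  1.45  0.61  1.66 -0.88]
1 -60 [-0.69  0.94  0.52  1.56  0.43  1.38 -0.78]
1 -30 [-0.52  0.65  0.45  1.7   0.23  1.09 -0.59]
1 0 [-0.28  0.35  0.45  1.6  -0.16  1.22 -0.13]
1 30 [ 0.22  0.51  0.21  1.93 -0.81  0.94  0.64]
1 60 [ 0.66  0.73 -0.09  1.96 -1.07  1.17  1.07]
1 90 [ 0.96  1.1  -0.44  1.9  -1.07  1.3   1.24]
-1 -90 [-0.55  1.17  0.18  1.45  0.78  1.85  2.06]
-1 -60 [-0.13  0.92 -0.52  1.55  0.89  1.83  1.85]
-1 -30 [ 0.02  0.64 -0.44  1.69  0.67  1.32  2.09]
-1 0 [ 0.18  0.33 -0.22  1.6   0.08  1.22  2.76]
-1 30 [-0.29  0.8   1.15  1.94 -1.17  1.46 -2.1 ]
-1 60 [ 0.07  0.97  0.95  1.96 -1.33  1.88 -1.76]
-1 90 [ 0.46  1.11  0.36  1.91 -1.31  1.92 -1.63]
```

```bash
python3 - <<'E'
from rig import env, planner, vision
from h import *
psi=np.radians(71)
c=np.array([.543,-.04]);d=np.array([np.cos(psi),np.sin(psi)])
env.movep(np.r_[c+d*.03,.27],quat(toolR(psi)))
env.dwell(.2)
f=vision.grab_frame("wrist");cv2.imwrite("pics/w1.png",f["image"]);print(env.sense()["clock"],env.sense()["force"])
import pickle;pickle.dump(f,open("w1.pkl","wb"))
E
```

```text
3.05 [-0.06211007 -0.44550864  0.99145543]
```

View pics/w1.png

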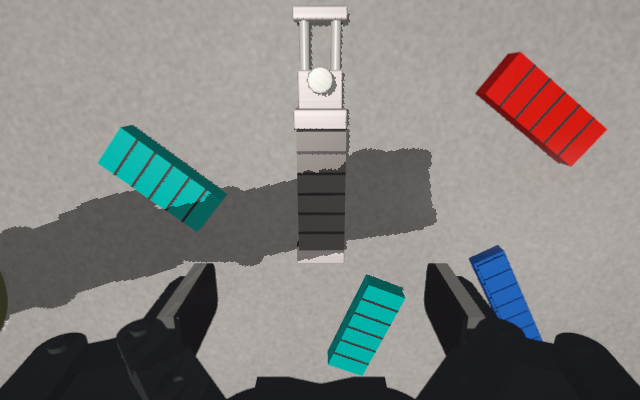

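The wrist view shows the holder nearly vertical in the picture: knob top at (320,80), sliding jaw at (320,119), stone from rows 130 to 250 (part in shadow), fixed jaw at (320,257). The look-alikes are off to the sides.

```bash
python3 - <<'E'
import pickle
from h import *
f=pickle.load(open("w1.pkl","rb"))
crop(f,280,0,360,80,7,"w1a.png")
crop(f,280,60,360,140,7,"w1c.png")
crop(f,280,190,360,270,7,"w1b.png")
E
```

```text
(no output)
```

View pics/w1c.png

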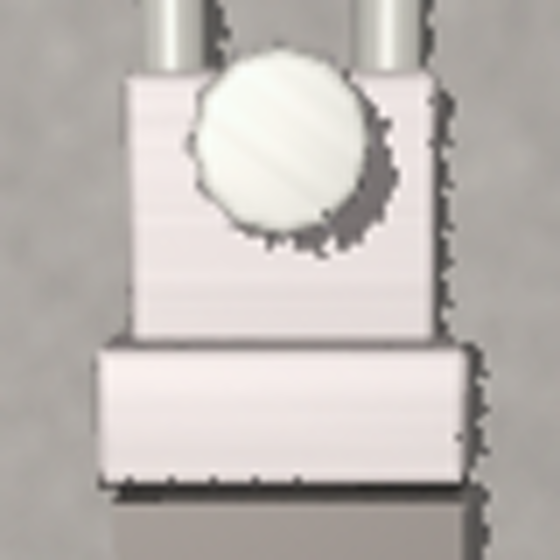

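View pics/w1b.png

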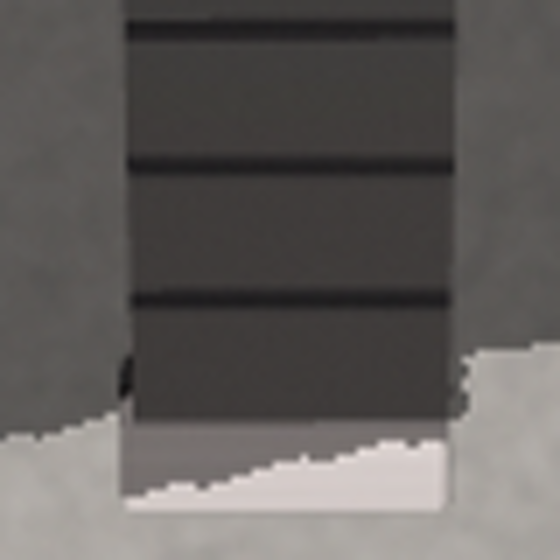

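View pics/w1a.png

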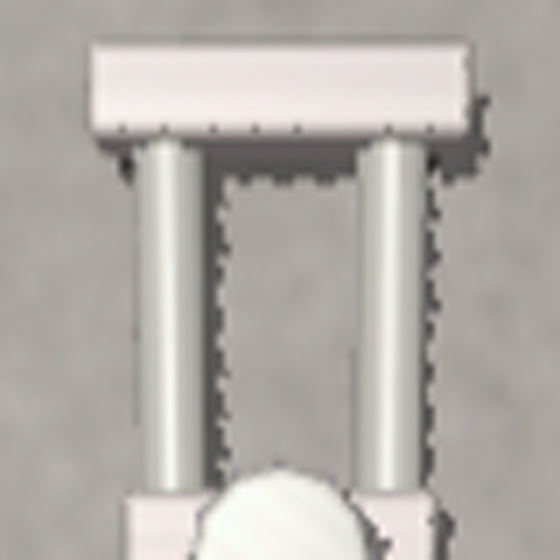

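```bash
python3 - <<'E'
import pickle
from h import *
from scipy.optimize import least_squares
f=pickle.load(open("w1.pkl","rb"))
obs=[((-27,65,42),(280+98/7,60+486/7)),((27,65,42),(280+468/7,60+485/7)),
((-27,-87,42),(280+122/7,190+511/7)),((27,-87,42),(280+447/7,190+510/7)),
((-25,-65,52),(280+134/7,190+420/7)),((25,-65,52),(280+450/7,190+419/7)),
((0,113,66),(280+281/7,60+141/7))]
def W(p,o):
    psi=p[2];d=np.array([np.cos(psi),np.sin(psi)]);x=np.array([d[1],-d[0]])
    return np.r_[p[:2]+(o[0]*x+o[1]*d)/1000,o[2]/1000]
r=least_squares(lambda p:np.concatenate([proj(f,W(p,o))-u for o,u in obs]),[.543,-.04,1.24])
print(r.x,np.degrees(r.x[2]),r.fun.round(2).reshape(-1,2).tolist())
np.save("hold.npy",r.x)
for n,u,v in (("tealA",205,228),("tealB",370,278)):
    p=pix2plane(f,u,v,.01)[:2]-r.x[:2];d=np.array([np.cos(r.x[2]),np.sin(r.x[2])]);print(n,p@[d[1],-d[0]],p@d)
E
```

```text
[ 0.54189156 -0.0428178   1.24455553] 71.30777897977043 [[0.13, 0.5], [-0.01, 0.37], [0.34, -0.04], [0.73, -0.1], [-0.6, -0.53], [-0.63, -0.59], [0.06, 0.16]]
tealA -0.1406688991245973 -0.05621764529662591
tealB 0.06189856657231279 -0.12581590367451276
```

```bash
cat >> h.py <<'E'
import os
if os.path.exists("hold.npy"):
    hx,hy,psi=np.load("hold.npy"); dv=np.array([np.cos(psi),np.sin(psi),0]); xv=np.array([dv[1],-dv[0],0])
def H(x,y,z): return np.array([hx,hy,0])+x*xv+y*dv+np.array([0,0,z])
E
python3 - <<'E'
from rig import env, claw, planner, vision
from h import *
q=quat(toolR(psi))
claw.gripper_to(.055,60)
env.movep(H(0,.113,.11),q)
env.movel(H(0,.113,.036),speed=.15)
s=env.sense();print(s["clock"],s["force"].round(1),s["tcp_pos"],H(0,.113,.036))
claw.gripper_to(0,60)
s=env.sense();print(s["clock"],s["force"].round(1),s["finger_gap"])
r=env.movel(H(0,.113+.038,.036),speed=.06,force_limit=40)
s=env.sense();print(r,s["clock"],s["force"].round(1),s["finger_gap"],s["tcp_pos"]-H(0,.151,.036))
claw.gripper_to(.055)
env.movel(H(0,.151,.13),speed=.2)
f=vision.grab_frame("scene");crop(f,280,165,380,230,8,"c3.png")
print(env.sense()["clock"])
E
```

```text
4.85 [0.3 0.3 0.2] [0.57905033 0.06366747 0.03731575] [0.5781063  0.06422188 0.036     ]
5.2417 [-3.5 -0.5  9.5] 0.02214590367777612
False 6.025 [-4.1 -1.4  9.4] 0.02242027306762925 [-2.17788568e-04 -4.77042815e-06  1.42348263e-03]
7.1083
```

View pics/c3.png

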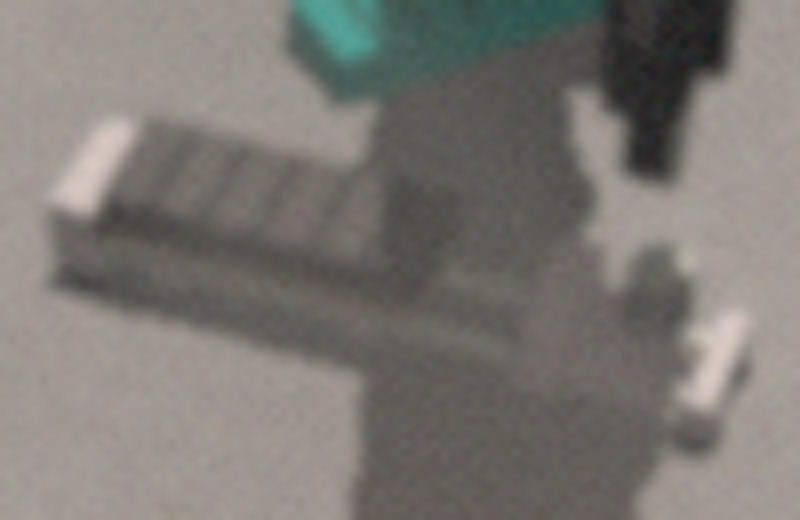

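```bash
python3 - <<'E'
from rig import env, claw, planner, vision
from h import *
env.movep(H(0,.05,.20),quat(toolR(psi)))
f=vision.grab_frame("wrist");cv2.imwrite("pics/w2.png",f["image"])
g=vision.grab_frame("side");crop(g,265,155,345,235,7,"c4.png");print(env.sense()["clock"])
c=np.load("hold.npy")
for y in (65,105,-65): print(y,[proj(f,H(x/1000,y/1000,.042)).round(1).tolist() for x in (-27,27)])
E
```

```text
7.7667
65 [[289.4, 158.7], [352.8, 158.5]]
105 [[287.9, 110.5], [354.0, 110.3]]
-65 [[293.3, 291.9], [349.4, 291.8]]
```

View pics/w2.png

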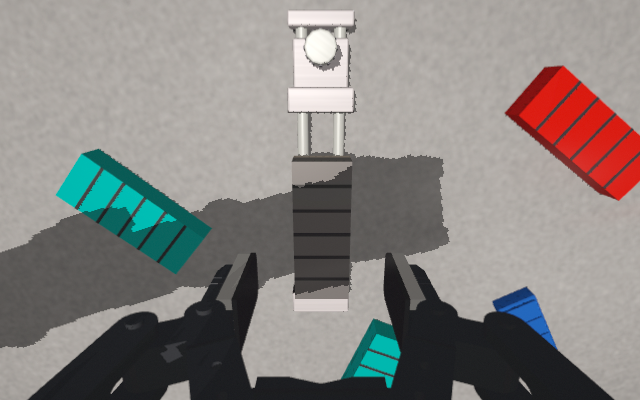

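View pics/c4.png

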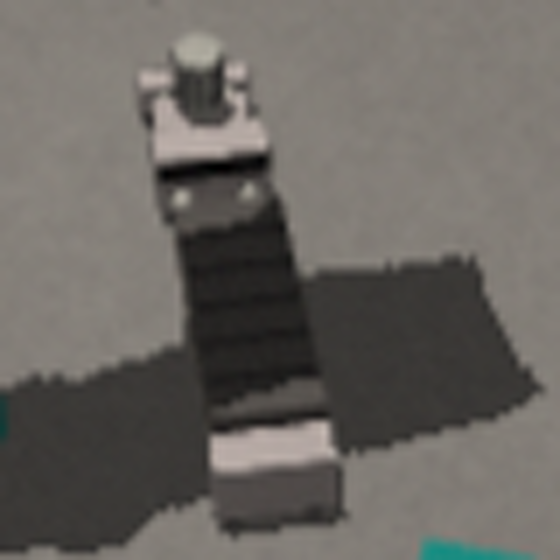

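The jaw is drawn to about 38 mm (face at row 112), and there is nothing beside the stone that would block the fingers. The flip plan has two steps: grip with the tool leaning 20°, turn it 90° and stand the stone on its end beside the holder, then regrip from the other side and turn it another 90°. I'll check reachability first.

```bash
cat >> h.py <<'E'
def pose(C,th,back=.019):
    """TCP pose such that the point `back` behind TCP is at C, tilt th deg"""
    R=toolR(psi,np.radians(th)); return C+back*R[:,2], quat(R)
E
python3 - <<'E'
from rig import planner
from h import *
for a in (0,20,30):
 for X in (-.1,.1):
  print(a,X)
  for n,C,t in (("grasp",H(0,0,.039),-a),("up",H(0,0,.16),-a),("st",H(X,0,.066),90-a),("stup",H(X,0,.18),90-a),("stback",H(X,-.1,.15),90-a),("mid",H(X,0,.3),0),("re0",H(X,.1,.12),a-90),("re",H(X,0,.065),a-90),("reup",H(X,0,.18),a-90),("pl0",H(0,0,.16),a),("pl",H(0,0,.039),a)):
   j=planner.ik(*pose(C,t)); print(n,None if j is None else np.round(j,2))
E
```

```text
0 -0.1
grasp [-0.15  0.66  0.28  1.96 -0.33  0.56  0.03]
up [-0.21  0.5   0.37  1.85 -0.23  0.84 -0.05]
st [ 0.9   1.23 -0.25  2.1  -1.11  1.28  1.62]
stup [ 0.81  0.99 -0.13  2.17 -1.15  1.47  1.54]
stback [ 0.96  1.05 -0.08  2.03 -0.98  1.55  1.47]
mid [-0.39  0.2   0.44  1.86 -0.1   1.1  -0.24]
re0 [-0.95  1.3   0.62  1.47  0.4   1.7  -0.87]
re [-0.9   1.36  0.62  1.67  0.4   1.44 -0.96]
reup [-0.92  1.18  0.67  1.74  0.5   1.52 -0.9 ]
pl0 [-0.21  0.5   0.37  1.85 -0.23  0.84 -0.05]
pl [-0.15  0.66  0.28  1.96 -0.33  0.56  0.03]
0 0.1
grasp [-0.15  0.66  0.28  1.96 -0.33  0.56  0.03]
up [-0.21  0.5   0.37  1.85 -0.23  0.84 -0.05]
st [ 0.86  1.28 -0.44  1.59 -1.05  1.32  1.12]
stup [ 0.81  1.08 -0.35  1.66 -1.15  1.43  1.06]
stback [ 0.92  1.15 -0.32  1.53 -1.03  1.55  1.02]
mid [-0.15  0.52  0.4   1.38 -0.21  1.28 -0.07]
re0 [-0.67  1.44  0.68  0.96  0.53  1.85 -0.61]
re [-0.64  1.46  0.69  1.18  0.52  1.61 -0.73]
reup [-0.65  1.3   0.71  1.25  0.61  1.64 -0.66]
pl0 [-0.21  0.5   0.37  1.85 -0.23  0.84 -0.05]
pl [-0.15  0.66  0.28  1.96 -0.33  0.56  0.03]
20 -0.1
grasp [-0.45  0.7
[... 1428 characters left out ...]
 0.31  1.11 -0.89]
reup [-0.87  0.85  0.63  1.81  0.37  1.28 -0.81]
pl0 [ 0.31  0.51  0.06  1.93 -0.75  0.87  0.59]
pl [ 0.46  0.71 -0.17  2.02 -0.82  0.58  0.73]
30 0.1
grasp [-0.55  0.85  0.54  1.81  0.1   0.8  -0.53]
up [-0.57  0.67  0.55  1.73  0.17  1.04 -0.51]
st [ 0.72  0.98 -0.31  1.71 -0.95  1.01  0.94]
stup [ 0.61  0.79 -0.12  1.68 -1.02  1.23  0.85]
stback [ 0.74  0.87 -0.1   1.6  -0.92  1.32  0.89]
mid [-0.15  0.52  0.4   1.38 -0.21  1.28 -0.07]
re0 [-0.63  1.15  0.57  1.12  0.34  1.57 -0.64]
re [-0.58  1.16  0.59  1.36  0.37  1.3  -0.68]
reup [-0.58  1.01  0.6   1.33  0.42  1.43 -0.6 ]
pl0 [ 0.31  0.51  0.06  1.93 -0.75  0.87  0.59]
pl [ 0.46  0.71 -0.17  2.02 -0.82  0.58  0.73]
```

```bash
python3 - <<'E'
from rig import env, claw, planner, vision
from h import *
claw.gripper_to(.07,80)
p,q=pose(H(0,0,.15),-20); env.movep(p,q)
p,q=pose(H(0,0,.041),-20); env.movel(p,speed=.15,force_limit=15)
s=env.sense();print(s["clock"],s["force"].round(1),s["tcp_pos"]-p)
claw.gripper_to(0,80); 
s=env.sense();print(s["clock"],s["force"].round(1),s["finger_gap"],s["tcp_pos"]-p)
np.save("g1.npy",s["tcp_pos"])
env.movel(s["tcp_pos"]+dv*.003+[0,0,.12],speed=.12)
s=env.sense();print(s["clock"],s["force"].round(1),s["finger_gap"])
f=vision.grab_frame("side");crop(f,245,125,345,225,6,"c5.png")
f=vision.grab_frame("wrist");cv2.imwrite("pics/w5.png",f["image"])
E
```

```text
9.375 [-0.1  0.2 -0.7] [ 0.00079677 -0.00050542  0.00123151]
9.6917 [-0.3  1.3  7.5] 0.04880489207104561 [7.58201560e-04 9.71780339e-05 1.39845128e-03]
10.85 [ 0.2  0.9 -3.8] 0.04899176458224821
```

View pics/c5.png

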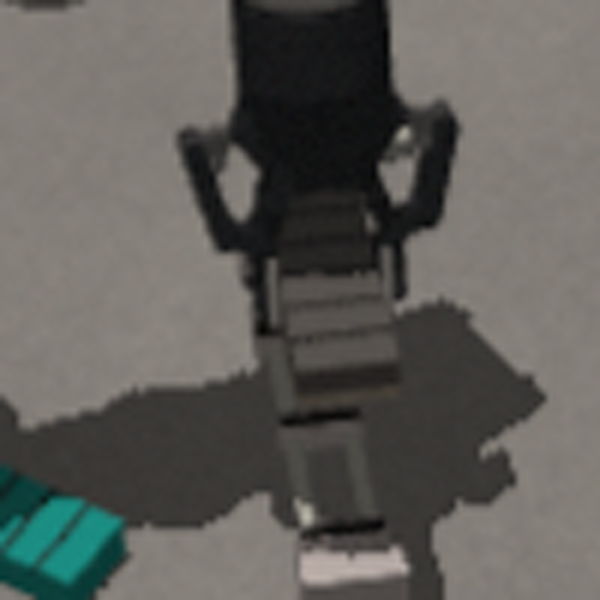

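View pics/w5.png

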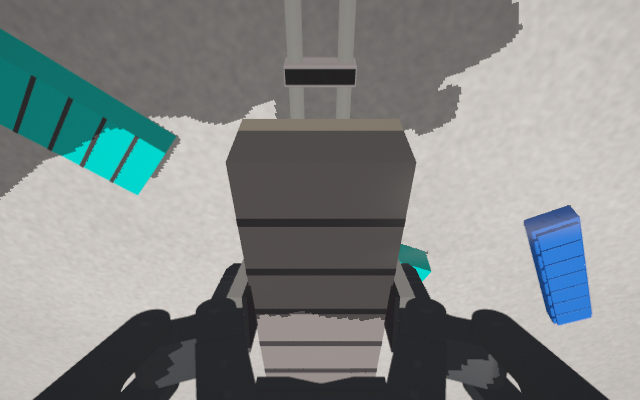

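```bash
python3 - <<'E'
from rig import env, claw, planner, vision
from h import *
g1=np.load("g1.npy"); r=toolR(psi,np.radians(-20)).T@(H(0,0,.039)-g1); print("r",r.round(4))
R=toolR(psi,np.radians(70))
T=lambda C: C-R@r
env.movep(T(H(.1,0,.17)),quat(R))
env.movel(T(H(.1,0,.075)),speed=.12)
s=env.sense();print(s["clock"],s["force"].round(1),s["finger_gap"],(s["tcp_pos"]-T(H(.1,0,.075))).round(4))
hit=env.movel(T(H(.1,0,.060)),speed=.02,force_limit=6)
s=env.sense();print(hit,s["clock"],s["force"].round(1),"centre z",(s["tcp_pos"]+R@r)[2])
f=vision.grab_frame("side");crop(f,265,135,385,225,6,"c6.png")
f=vision.grab_frame("scene");crop(f,270,165,370,240,7,"c6b.png")
E
```

```text
r [ 0.0008 -0.0007 -0.0157]
13.3417 [-0.6 -0.4 -2.5] 0.04882748910422413 [0.0004 0.0001 0.0007]
True 13.8417 [ 0.  -1.7  4. ] centre z 0.06749126868303829
```

View pics/c6.png

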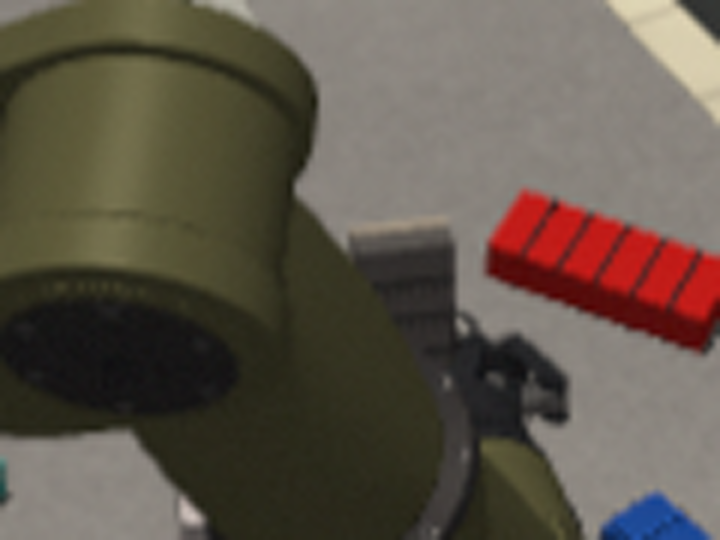

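View pics/c6b.png

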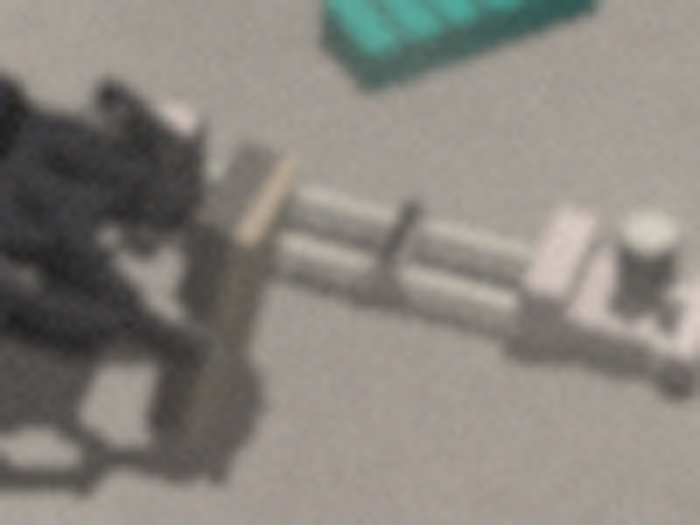

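```bash
python3 - <<'E'
from rig import env, claw, planner, vision
from h import *
s=env.sense();p=s["tcp_pos"]
hit=env.movel(p-[0,0,.006],speed=.015,force_limit=12)
s=env.sense();print(hit,s["clock"],s["force"].round(1),s["moment"].round(2),p[2]-s["tcp_pos"][2])
f=vision.grab_frame("scene");crop(f,285,175,325,235,10,"c7.png")
E
```

```text
True 14.1667 [ 0.2 -0.8  2.8] [-0.38  0.06 -0.02] -8.655496384641498e-05
```

View pics/c7.png

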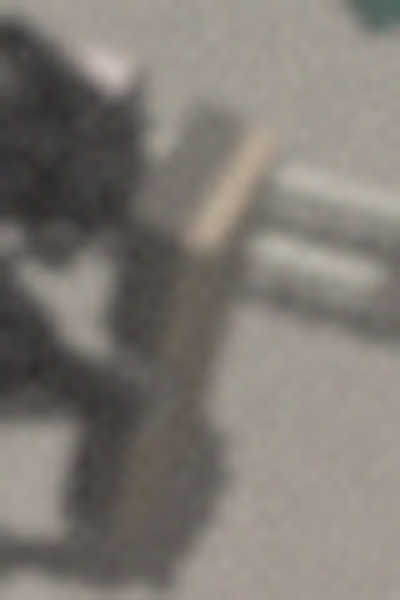

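```bash
python3 - <<'E'
from rig import env, claw, planner, vision
from h import *
f=vision.grab_frame("scene")
g1=np.load("g1.npy"); r=toolR(psi,np.radians(-20)).T@(H(0,0,.039)-g1)
C=env.sense()["tcp_pos"]+toolR(psi,np.radians(70))@r
print(C-H(.1,0,.065))
im=cv2.resize(f["image"][175:235,285:325],None,fx=10,fy=10,interpolation=cv2.INTER_CUBIC)
def P(x,y,z): return tuple(int(v) for v in ((proj(f,np.r_[C[:2],0]+x*xv+y*dv+[0,0,z])-[285,175])*10+5))
for x in (-.025,.025):
  for y in (-.013,.005,.013): cv2.line(im,P(x,y,0),P(x,y,.13),(0,255,0),1)
for z in (0,.13):cv2.polylines(im,[np.array([P(-.025,-.013,z),P(.025,-.013,z),P(.025,.013,z),P(-.025,.013,z)])],True,(0,0,255),1)
cv2.imwrite("pics/c8.png",im)
E
```

```text
[0.00041705 0.00070657 0.00250091]
```

View pics/c8.png

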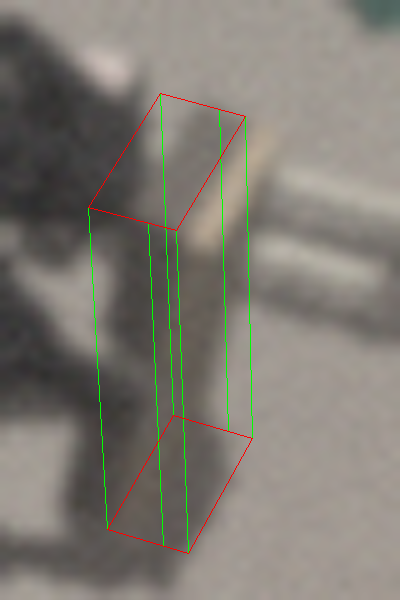

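```bash
python3 - <<'E'
from rig import env, claw, planner, vision
from h import *
f=vision.grab_frame("wrist"); im=f["image"].copy()
im=cv2.convertScaleAbs(im,alpha=1.6,beta=20)
g1=np.load("g1.npy"); r=toolR(psi,np.radians(-20)).T@(H(0,0,.039)-g1)
R=toolR(psi,np.radians(70)); C=env.sense()["tcp_pos"]+R@r
for ph,col in ((0,(0,255,0)),(-9,(0,0,255))):
    a=np.radians(20+ph); 
    # stone axes in tool frame at th=70: long axis world up + lean
    b=np.radians(-ph); L=np.cos(b)*np.array([0,0,1])+np.sin(b)*dv; N=np.cos(b)*(-dv)+np.sin(b)*np.array([0,0,1])
    P=lambda x,l,n: tuple(int(v) for v in proj(f,C+x*xv+l*L+n*N))
    cv2.polylines(im,[np.array([P(-.025,.065,.013),P(.025,.065,.013),P(.025,.065,-.013),P(-.025,.065,-.013)])],True,col,1)
    cv2.polylines(im,[np.array([P(-.025,.065,.013),P(.025,.065,.013),P(.025,-.065,.013),P(-.025,-.065,.013)])],True,col,1)
cv2.imwrite("pics/w8.png",im)
g=vision.grab_frame("scene"); i=g["image"][175:240,280:330]; i=cv2.convertScaleAbs(cv2.resize(i,None,fx=9,fy=9,interpolation=cv2.INTER_CUBIC),alpha=2,beta=-40)
cv2.imwrite("pics/c9.png",i)
E
```

```text
(no output)
```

View pics/w8.png

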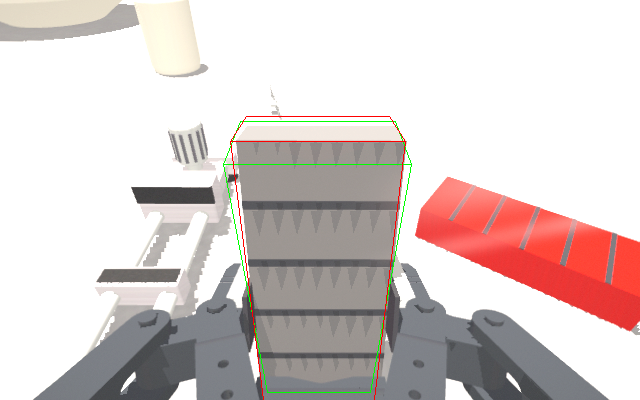

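View pics/c9.png

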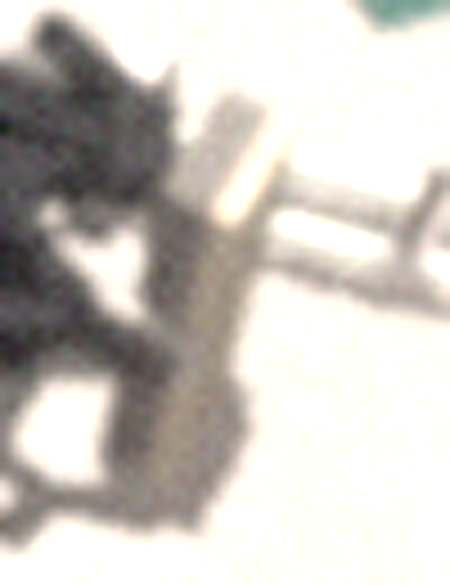

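```bash
python3 - <<'E'
from rig import env, claw, planner, vision
from h import *
f=vision.grab_frame("wrist"); im=f["image"]
crop(f,220,100,420,230,4,"w9.png")
E
```

```text
(no output)
```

View pics/w9.png

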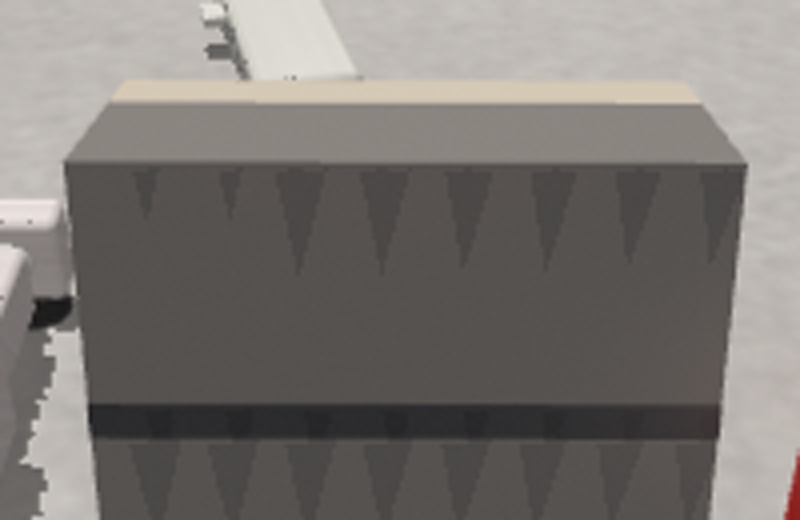

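```bash
cat > fit.py <<'E'
from h import *
from scipy.optimize import least_squares
def fitlean(f,C0,obs):
    def pts(p,o):
        b=p[0]; L=np.cos(b)*np.array([0,0,1])+np.sin(b)*dv; N=np.cos(b)*(-dv)+np.sin(b)*np.array([0,0,1])
        C=C0+p[1]*xv+p[2]*dv+[0,0,p[3]]
        return C+o[0]*xv+o[1]*L+o[2]*N
    r=least_squares(lambda p:np.concatenate([proj(f,pts(p,o))-u for o,u in obs]),[.15,0,0,0])
    return r
E
python3 - <<'E'
from rig import env, vision
from fit import *
f=vision.grab_frame("wrist")
g1=np.load("g1.npy"); r=toolR(psi,np.radians(-20)).T@(H(0,0,.039)-g1)
C=env.sense()["tcp_pos"]+toolR(psi,np.radians(70))@r
o=[((s*.025,.065,n),(u,v)) for s,n,u,v in ((-1,.013,236.5,140.75),(1,.013,406.5,140.75),(-1,-.005,247,125.75),(1,-.005,395.5,125.75),(-1,-.013,251.25,120),(1,-.013,391.75,120))]
R=fitlean(f,C,o);print(np.degrees(R.x[0]),R.x[1:],R.fun.round(2)); p=R.x
print("centre z",C[2]+p[3],"low corner z",C[2]+p[3]-.065*np.cos(p[0])-.013*np.sin(p[0]), (C+p[1]*xv+p[2]*dv-H(.1,0,0)))
s=env.sense();print(s["clock"],s["orientation"],quat(toolR(psi,np.radians(70))))
E
```

```text
12.091335368863538 [ 0.00103818 -0.00138634 -0.00097951] [-0.4   0.11  0.5   0.06  0.37 -0.14 -0.13 -0.17  0.22  0.08 -0.61  0.04]
centre z 0.06651746800078263 low corner z 0.00023637882704398124 [ 0.00097621 -0.00093425  0.06749697]
14.4667 [-0.33552443  0.66417549  0.47683645  0.46789023] [-0.33433052  0.66560436  0.47747347  0.46606119]
```

The fit says the stone has pitched about 12° in the grip, leaning toward +y, with its low edge on the counter. I'll lift it 10 mm, turn the tool 12° further, and stand it again.

```bash
python3 - <<'E'
from rig import env, claw, planner, vision
from h import *
b=np.radians(12.1)
s=env.sense(); q=s["orientation"]; R0=Rn.from_quat([q[1],q[2],q[3],q[0]]).as_matrix()
C=H(.1,0,0)+[.00098,-.00093,.0665]
r=R0.T@(C-s["tcp_pos"]); print(r)
claw.gripper_to(0,110)
env.movel(s["tcp_pos"]+[0,0,.012],speed=.1)
R=toolR(psi,np.radians(82.1)); T=lambda C:C-R@r
C1=C+[0,0,.012]
env.movel(T(np.r_[C1[:2],.078]),quat(R),speed=.06)
env.dwell(.2)
f=vision.grab_frame("wrist");crop(f,220,80,420,210,4,"w10.png");import pickle;pickle.dump((f,env.sense()["tcp_pos"]+R@r),open("w10.pkl","wb"))
s=env.sense();print(s["clock"],s["force"].round(1),s["finger_gap"],(s["tcp_pos"]+R@r)[2])
hit=env.movel(T(np.r_[C1[:2],.061]),speed=.02,force_limit=5)
s=env.sense();print(hit,s["clock"],s["force"].round(1),"centre z",(s["tcp_pos"]+R@r))
np.save("C.npy",s["tcp_pos"]+R@r)
g=vision.grab_frame("scene"); i=g["image"][175:240,280:330]; i=cv2.convertScaleAbs(cv2.resize(i,None,fx=9,fy=9,interpolation=cv2.INTER_CUBIC),alpha=2,beta=-40)
cv2.imwrite("pics/c10.png",i)
E
```

```text
[-0.00047314  0.00034961 -0.01665156]
15.575 [-0.2 -0.2 -2.8] 0.04799504413241949 0.07933182044852877
True 16.2083 [ 1.2 -1.2  5.5] centre z [ 0.63749682 -0.07583118  0.06553166]
```

View pics/w10.png

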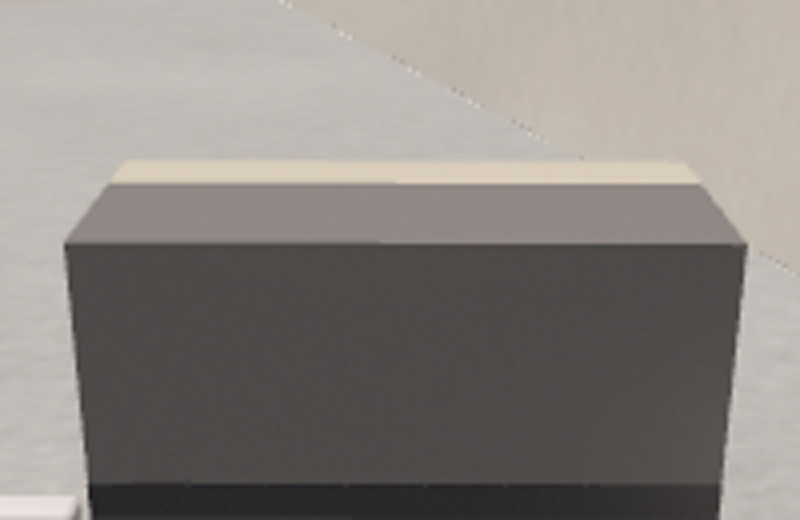

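View pics/c10.png

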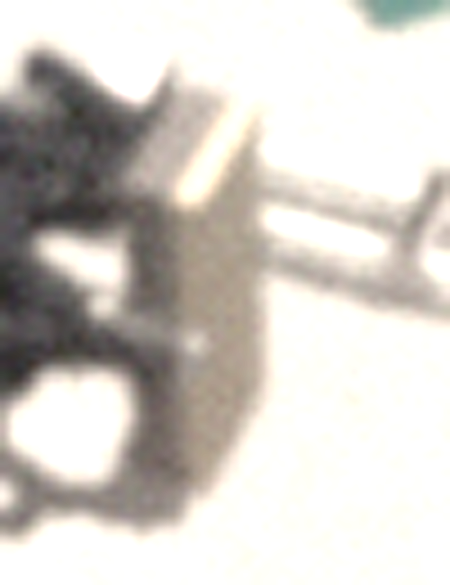

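Contact came at centre z = 65.5 mm and the edges look vertical, so I'll release and check.

```bash
python3 - <<'E'
from rig import env, claw, planner, vision
from h import *
R=toolR(psi,np.radians(82.1))
claw.gripper_to(.075)
p=env.sense()["tcp_pos"]
env.movel(p-R[:,2]*.10,speed=.15)
env.movel(p-R[:,2]*.10+[0,0,.16],speed=.25)
s=env.sense();print(s["clock"],s["force"].round(1))
f=vision.grab_frame("scene");crop(f,265,155,365,240,7,"c11.png")
p,q=pose(H(.1,0,.30),0); env.movep(p,q)
f=vision.grab_frame("wrist");cv2.imwrite("pics/w11.png",f["image"]);print(env.sense()["clock"])
import pickle;pickle.dump(f,open("w11.pkl","wb"))
E
```

```text
18.25 [ 0.1  0.5 -0.4]
19.4
```

View pics/c11.png

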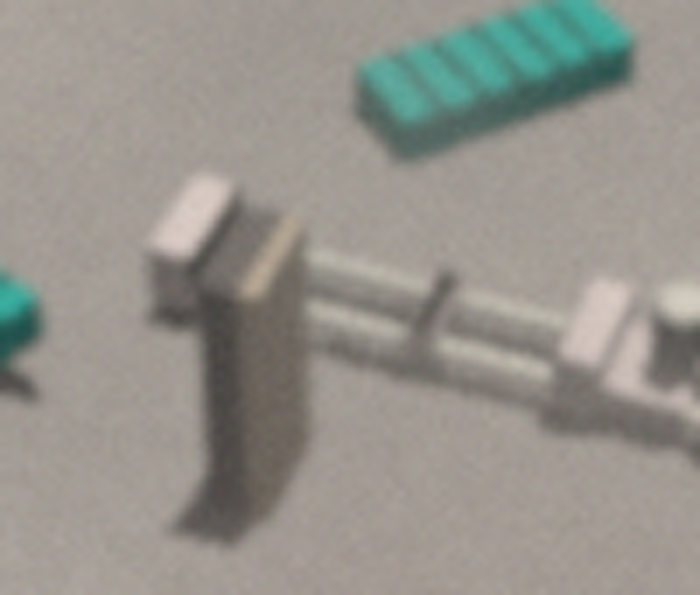

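View pics/w11.png

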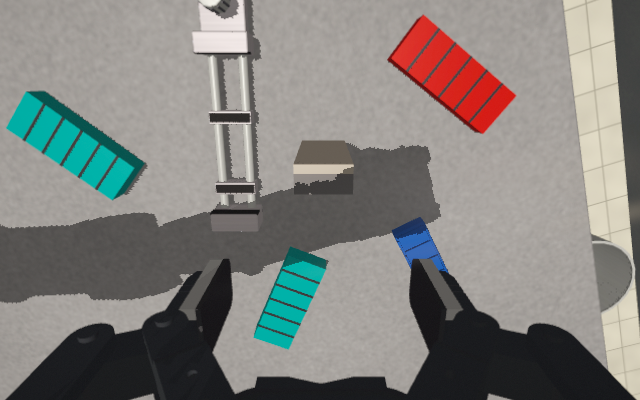

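The stone stands upright, fine side toward +y; its top face is at wrist (323,179). I'll measure that face before the regrip.

```bash
python3 - <<'E'
import pickle
from h import *
f=pickle.load(open("w11.pkl","rb"));crop(f,283,130,363,205,8,"w11b.png")
C=np.load("C.npy")
for x,y in((-.025,-.013),(.025,-.013),(.025,.005),(.025,.013),(-.025,.013)):
    print(x,y,((proj(f,np.r_[C[:2],.13]+x*xv+y*dv)-[283,130])*8).round())
E
```

```text
-0.025 -0.013 [ 93. 502.]
0.025 -0.013 [564. 502.]
0.025 0.005 [568. 337.]
0.025 0.013 [570. 262.]
-0.025 0.013 [ 87. 262.]
```

View pics/w11b.png

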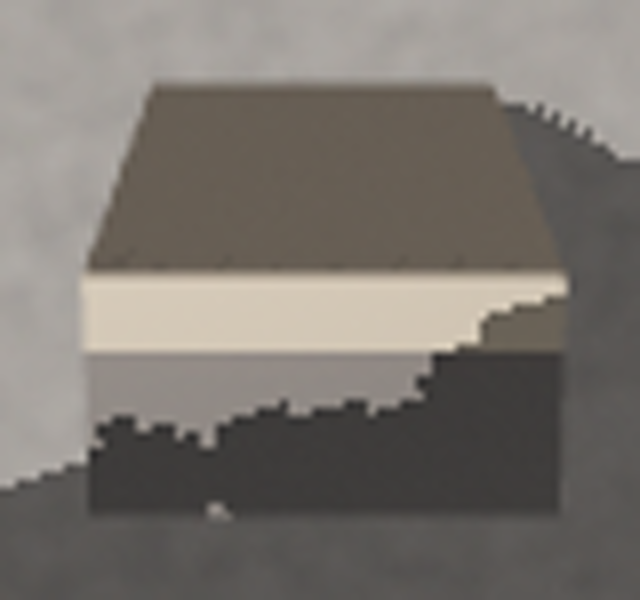

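```bash
python3 - <<'E'
from rig import env, claw, planner, vision
from h import *
C=np.load("C.npy")-dv*.0013-xv*.0004; C[2]=.065
R=toolR(psi,np.radians(-70)); q=quat(R)
G=C+.022*R[:,2]
env.movep(C+dv*.16+[0,0,.11],q)
env.movel(G-.09*R[:,2],speed=.2)
s=env.sense();print(s["clock"],(s["tcp_pos"]-(G-.09*R[:,2])).round(4))
hit=env.movel(G,speed=.1,force_limit=8)
s=env.sense();print(hit,s["clock"],s["force"].round(1),(s["tcp_pos"]-G).round(4))
f=vision.grab_frame("scene");crop(f,265,155,365,240,7,"c12.png")
if not hit:
    claw.gripper_to(0,115)
    s=env.sense();print(s["clock"],s["force"].round(1),s["finger_gap"],(s["tcp_pos"]-G).round(4))
    q=s["orientation"]; R0=Rn.from_quat([q[1],q[2],q[3],q[0]]).as_matrix()
    np.save("r2.npy",R0.T@(C-s["tcp_pos"])); print(np.load("r2.npy"))
E
```

```text
21.15 [ 0.0007 -0.0005  0.0013]
False 22.2 [-0.8 -1.1 -0.3] [0.0005 0.0008 0.    ]
22.6 [0.  1.9 2.5] 0.04852679200648695 [0.0002 0.0004 0.0002]
[ 4.10949706e-05 -1.80118666e-05 -2.14913590e-02]
```

View pics/c12.png

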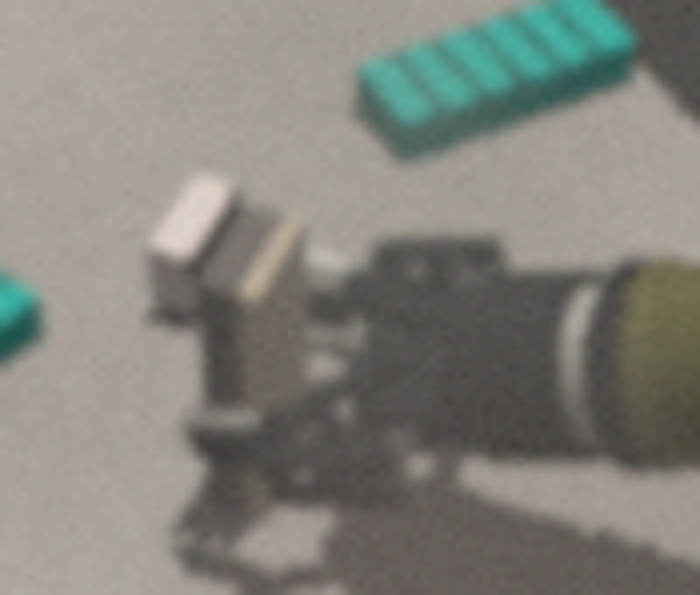

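```bash
python3 - <<'E'
from rig import env, claw, planner, vision
from h import *
r=np.load("r2.npy")
p=env.sense()["tcp_pos"]; env.movel(p+[0,0,.11],speed=.1)
for t,C in ((-25,H(.07,.003,.18)),(20,H(0,.006,.17))):
    R=toolR(psi,np.radians(t))
    try: env.movel(C-R@r,quat(R),speed=.08)
    except env.Unreachable as e: print("movep",e); env.movep(C-R@r,quat(R))
    print(t,env.sense()["clock"])
env.dwell(.3)
s=env.sense();print(s["clock"],s["force"].round(1),s["finger_gap"],(s["tcp_pos"]+R@r-C).round(4))
f=vision.grab_frame("scene");crop(f,265,135,365,220,7,"c13.png")
g=vision.grab_frame("wrist");cv2.imwrite("pics/w13.png",g["image"])
import pickle;pickle.dump((f,g),open("w13.pkl","wb"))
E
```

```text
-25 24.7833
20 25.85
26.15 [ 0.4  0.4 -3.6] 0.04875740970384823 [0.0003 0.0008 0.0001]
```

View pics/c13.png

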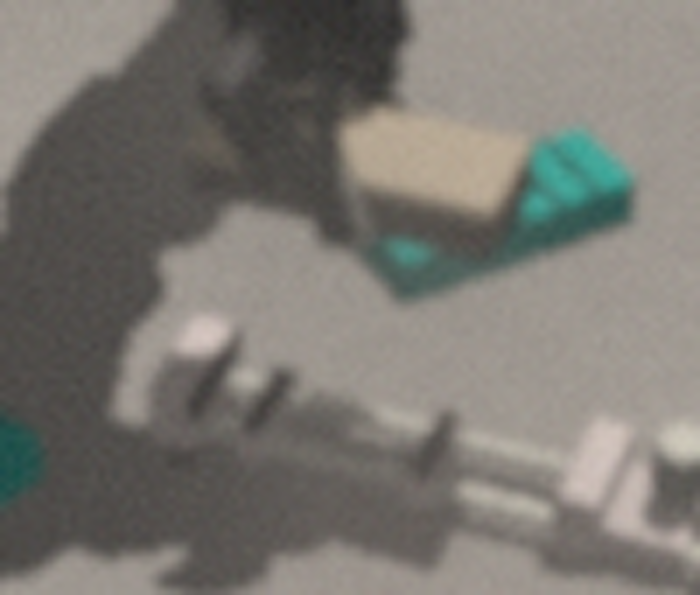

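View pics/w13.png

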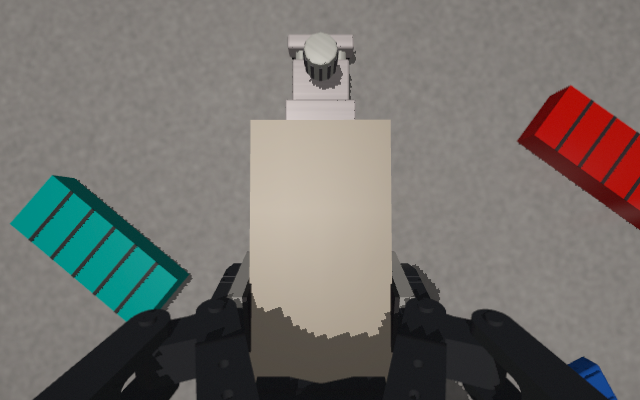

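Fine side is up. The scene crop suggests the +y end is slightly raised, so I'll measure the pitch from the stone's outline in the wrist view.

```bash
python3 - <<'E'
import pickle
from h import *
f,g=pickle.load(open("w13.pkl","rb"))
im=g["image"].astype(float)
crop(g,235,105,405,235,4,"w14.png"); 
crop(g,235,235,405,385,4,"w14b.png"); 
E
```

```text
(no output)
```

View pics/w14.png

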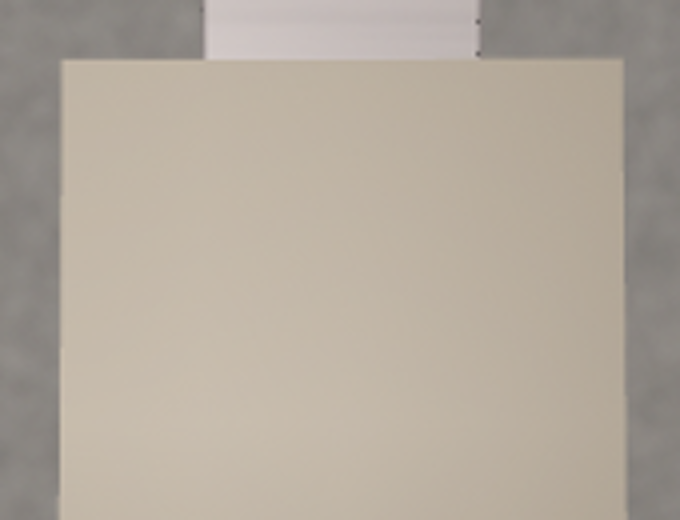

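View pics/w14b.png

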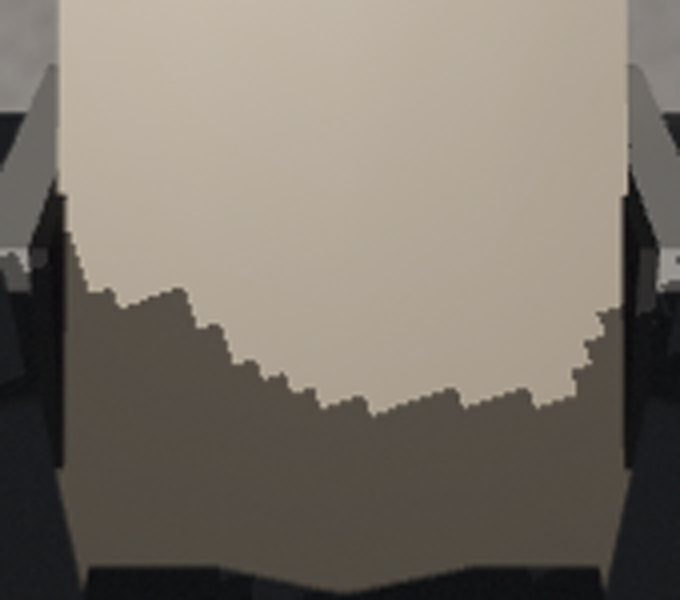

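```bash
python3 - <<'E'
import pickle
from h import *
from scipy.optimize import least_squares
f,g=pickle.load(open("w13.pkl","rb"))
rows=[(120,250.25,390.75),(235,249.75,391.75),(282,249.5,392.1)]
C0=H(0,.006,.17)+[.0003,.0008,.0001]
def res(p):
    b=p[0];L=np.cos(b)*dv+np.sin(b)*np.array([0,0,1]);N=-np.sin(b)*dv+np.cos(b)*np.array([0,0,1])
    C=C0+p[1]*xv+p[2]*dv+p[3]*np.array([0,0,1]); o=[]
    X=np.cos(p[4])*xv+np.sin(p[4])*L; L2=np.cos(p[4])*L-np.sin(p[4])*xv
    P=lambda x,l:proj(g,C+x*X+l*L2+.013*N)
    o+=list(P(-.025,.065)-[250.25,119.75])+list(P(.025,.065)-[390.75,119.75])
    for row,a,c in rows[1:]:
        for x,t in((-.025,a),(.025,c)):
            l=np.interp(row,[P(x,v)[1] for v in (.065,.03,0,-.03)],[.065,.03,0,-.03]); o.append(P(x,l)[0]-t)
    return np.array(o)
def rr(p): return np.r_[res(p),(p[3])*200]   # weak prior on z
r=least_squares(rr,[0,0,0,0,0]);print(np.degrees(r.x[[0,4]]),r.x[1:4],r.fun.round(2))
im=cv2.resize(f["image"][135:220,265:365],None,fx=7,fy=7,interpolation=cv2.INTER_CUBIC)
for deg,col in((0,(0,255,0)),(8,(0,0,255))):
    b=np.radians(deg);L=np.cos(b)*dv+np.sin(b)*np.array([0,0,1]);N=-np.sin(b)*dv+np.cos(b)*np.array([0,0,1])
    for n in(.013,-.013):
        cv2.polylines(im,[np.array([((proj(f,C0+x*xv+l*L+n*N)-[265,135])*7+3).astype(int) for x,l in((-.025,.065),(.025,.065),(.025,-.065),(-.025,-.065))])],True,col,1)
cv2.imwrite("pics/c14.png",im)
E
```

```text
[0.4100029  0.09512805] [-1.27527793e-05 -1.11298793e-03  1.12629245e-03] [ 0.04  0.1   0.07 -0.1   0.   -0.07 -0.   -0.04  0.23]
```

View pics/c14.png

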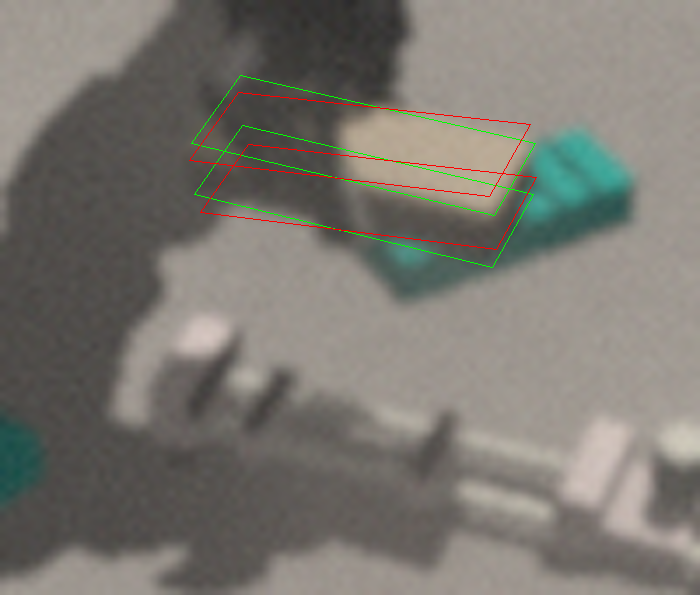

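The stone is level (0.4° by the fit, and the scene overlay agrees) and straight. Next I'll lower it, about 5 mm clear of the fixed jaw.

```bash
python3 - <<'E'
from rig import env, claw, planner, vision
from h import *
r=np.load("r2.npy"); R=toolR(psi,np.radians(20)); T=lambda z:H(0,.006,z)-R@r
env.movel(T(.048),speed=.12)
hit=env.movel(T(.0345),speed=.02,force_limit=5)
s=env.sense();print(hit,s["clock"],s["force"].round(1),s["moment"].round(2),(s["tcp_pos"]+R@r)[2])
f=vision.grab_frame("scene");crop(f,280,165,380,230,8,"c15.png")
g=vision.grab_frame("side");crop(g,265,155,345,235,7,"c15b.png")
E
```

```text
True 27.9333 [-1.4 -0.3  6.7] [-0.1   0.28  0.07] 0.03849537179566809
```

View pics/c15.png

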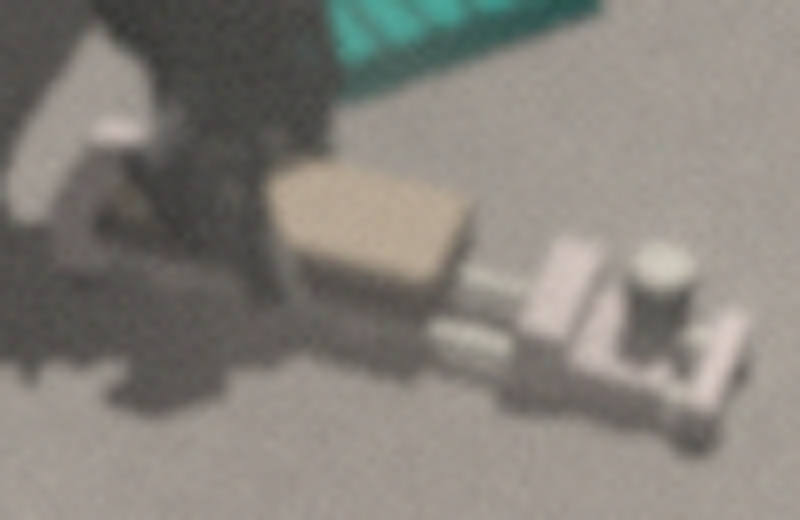

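The stone touched the bars at centre z = 38.5 mm, which fits the expected 39. It lies between the jaws, so I'll release, back off and inspect.

```bash
python3 - <<'E'
from rig import env, claw, planner, vision
from h import *
R=toolR(psi,np.radians(20))
claw.gripper_to(.075); p=env.sense()["tcp_pos"]
env.movel(p-R[:,2]*.12,speed=.15)
env.movep(H(0,.05,.20),quat(toolR(psi)))
env.dwell(.2)
f=vision.grab_frame("wrist");cv2.imwrite("pics/w16.png",f["image"]);crop(f,280,90,360,310,2.7,"w16b.png")
s=env.sense();print(s["clock"])
for x,y in((-.025,.065),(.025,.065),(.025,-.065),(-.025,-.065)): print(proj(f,H(x,y+.005,.052)).round(1))
E
```

```text
30.3083
[290.5 153.2]
[351.7 153. ]
[348.6 291.7]
[294.7 291.9]
```

View pics/w16.png

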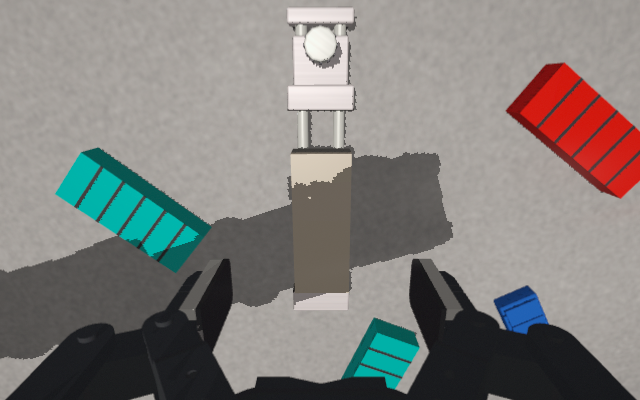

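The fine side is up and the stone is straight, sitting where predicted with a 5 mm gap to the fixed jaw. Now I'll push the jaw home.

```bash
python3 - <<'E'
from rig import env, claw, planner, vision
from h import *
q=quat(toolR(psi))
claw.gripper_to(.055,60)
env.movep(H(0,.151,.12),q)
env.movel(H(0,.151,.036),speed=.15)
claw.gripper_to(0,60)
s=env.sense();p0=s["tcp_pos"];print(s["clock"],s["force"].round(1),s["finger_gap"],((p0-H(0,0,0))@dv).round(4))
hit=env.movel(p0-dv*.045,speed=.04,force_limit=25)
s=env.sense();print(hit,s["clock"],s["force"].round(1),"along",s["force"]@dv,"y",((s["tcp_pos"]-H(0,0,0))@dv).round(4),"x",((s["tcp_pos"]-H(0,0,0))@xv).round(4))
f=vision.grab_frame("scene");crop(f,280,165,380,230,8,"c17.png")
E
```

```text
32.325 [-3.   0.2  7.7] 0.022565838380731403 0.1513
True 33.3583 [1.3 0.4 2.6] along 0.8246374797477184 y 0.1131 x -0.0003
```

View pics/c17.png

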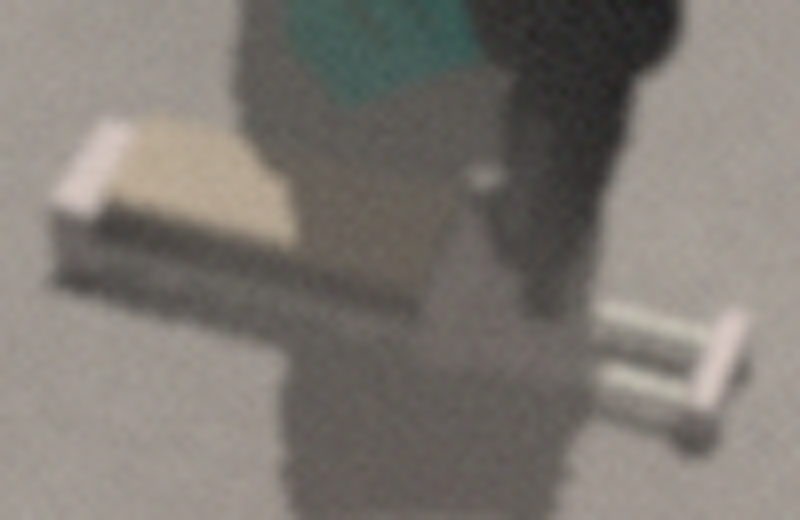

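```bash
python3 - <<'E'
from rig import env, claw, planner, vision
from h import *
Y=lambda:round(float((env.sense()["tcp_pos"]-H(0,0,0))@dv),5)
p=env.sense()["tcp_pos"];y0=Y()
hit=env.movel(p-dv*.004,speed=.01,force_limit=20); print(hit,y0,Y(),env.sense()["force"].round(1))
claw.gripper_to(.055)
p=env.sense()["tcp_pos"];env.movel(p*[1,1,0]+[0,0,.14],speed=.2)
env.movep(H(0,.05,.20),quat(toolR(psi)))
env.dwell(.2)
f=vision.grab_frame("wrist");cv2.imwrite("pics/w18.png",f["image"]);crop(f,280,90,360,190,6,"w18b.png");crop(f,280,240,360,320,6,"w18c.png")
print(env.sense()["clock"])
E
```

```text
False 0.11308 0.11301 [ 4.  10.3 -2.1]
35.675
```

View pics/w18.png

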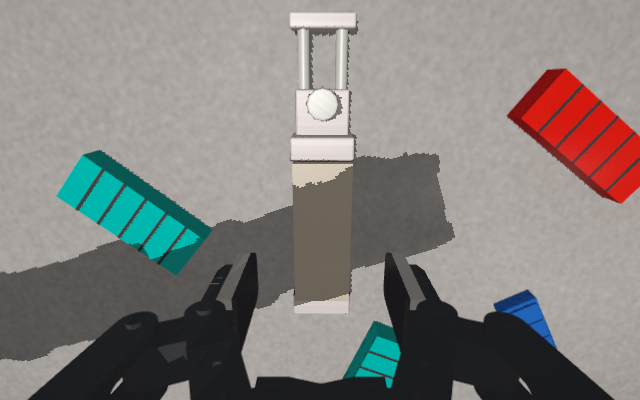

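View pics/w18b.png

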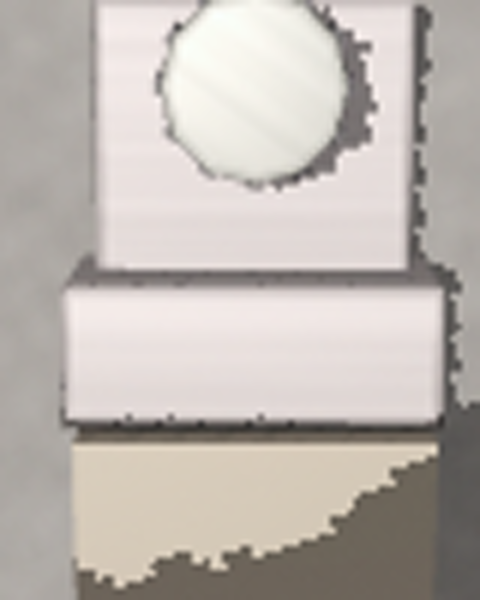

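View pics/w18c.png

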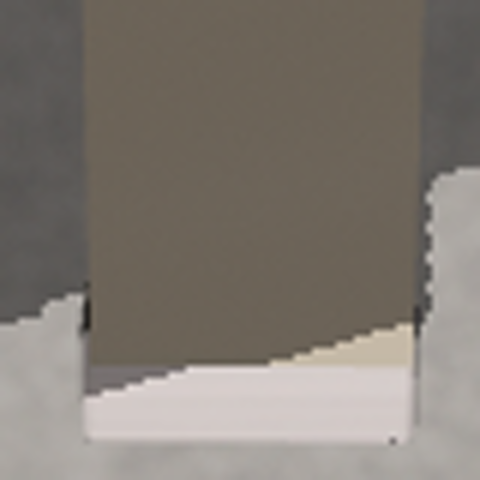

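```bash
python3 - <<'E'
from rig import env, vision
from h import *
f=vision.grab_frame("wrist")
for n,P,o in (("jaw edge",H(0,.065,.042),(90+423/6)),("stone +y top",H(0,.065,.052),90+443/6),("stone -y top",H(0,-.065,.052),240+366/6),("fixed outer",H(0,-.087,.042),240+440/6)):
    print(n,proj(f,P)[1].round(2),round(o,2))
print([proj(f,H(x,y,.052))[0].round(1) for x,y in((-.025,.06),(.025,.06),(-.025,-.06),(.025,-.06))],"obs",280+72/6,280+440/6,280+90/6,280+412/6)
env.movep(H(0,.05,.30),env.sense()["orientation"])
f=vision.grab_frame("scene");cv2.imwrite("pics/s19.png",f["image"]);f=vision.grab_frame("side");cv2.imwrite("pics/d19.png",f["image"])
print(env.sense()["clock"])
E
```

```text
jaw edge 160.69 160.5
stone +y top 163.22 163.83
stone -y top 299.86 301.0
fixed outer 313.43 313.33
[np.float64(292.0), np.float64(352.4), np.float64(295.0), np.float64(348.8)] obs 292.0 353.3333333333333 295.0 348.6666666666667
36.3083
```

View pics/s19.png

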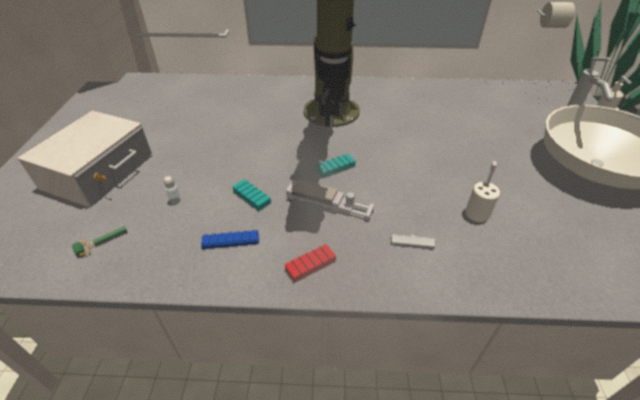

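View pics/d19.png

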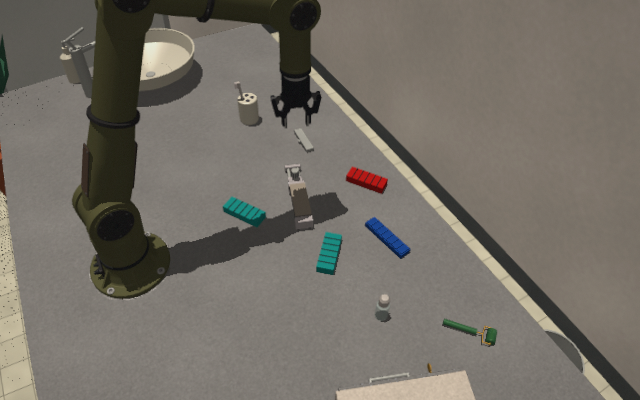

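Both stone ends and both jaws match the clamped geometry to within about 1 mm, and everything else stands where it was.

```bash
python3 - <<'E'
from rig import env
env.hand_in()
E
```

```text
the job is handed in; nothing more can be done
```

The stone is turned over and clamped again with its plain fine side up. I handed the job in at about 36 s of the 72 s allowed.

**What I did:** I drew the jaw back 38 mm, stood the stone on its end beside the holder, and regripped it from the other side. Then I laid it on the support bars and pushed the jaw home.

**Problem on the way:** in the first grip the stone pitched about 12°, so its first touch on the counter was on an edge, at low force. I measured the lean, lifted the stone, corrected the tilt and stood it upright before letting go. It was not dropped and did not topple.

**Last checks:**
- **Jaw:** it is at home. The knob is 113.0 mm from the holder's origin, and it did not move when pushed again with about 11 N.
- **Stone:** it lies straight, and its ends and sides fit the clamped position to about 1 mm, no worse than at the start. The −y end showed the largest difference, about 1 pixel.
- **Other things:** the cup, bottle, organiser, tweezer case and look-alikes appear unmoved in the last scene and side pictures. The gripper was well clear when I handed in.

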